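# Empty the wash canister and unclip it from its tipper

## Robot

A 6-joint arm with a two-finger parallel gripper is mounted at the origin on a cart in front of the work surface, level with it; the furniture and walls round the work are solid. World frame = base frame: x ahead of the robot, y to its left, z up, the work surface at z = 0. Lengths are in m, angles in rad, forces in N, time in s.
With the tool pointing down it reaches from about 0.225 to 0.875 m from the base axis. Payload 3.4 kg.
Tool frame: the origin (TCP) lies midway between the tips of the shut fingers; the grasp point (between the pads) lies 19 mm behind it (manip.grip_point_offset is the distance from the TCP to the grasp point, in m); x points along the fingers, y is the direction in which the jaws open and shut, and the axes are right-handed (so a half turn about x gives the same grasp; the last joint's range is limited). The gripper opens to 85 mm and grips with 20 to 120 N. Pads are 22 mm wide; open, the fingers measure 114 mm over their backs; the gripper's body (76 mm by 85 mm) begins 54 mm behind the grasp point. The pads swing forward as they close: fully open they stand 13 mm farther back than shut.
Start: joints at [-1.295, 0.276, 1.505, -0, 1.361, -0.121], TCP at [0.222, -0.53, 0.231] pointing down, gripper open.
Joint ranges: [-2.89, 2.89], [-0.75, 2.08], [0.22, 2.7], [-1.18, 4.32], [0.11, 2.71], [-2.7, 2.7]. Speed limits (rad/s): [2.57, 2.57, 3.14, 3.14, 3.14, 3.14].

## Interface

Orientations are given as a unit quaternion [w, x, y, z].
In Python, from rig import manip gives the robot as it stands.
- The arm moves only by the shell command python3 -m crank 'ROWS' [FORCE]. ROWS is a JSON object of lists of equal length, an entry for each row: "grip": the opening, from 0 (shut) to 1 (fully open); "slide": the shift along the world's x, y, z in cm, a list of three; "roll": the turn about the world's z in degrees. In form: {"grip": [grip, ...], "slide": [[dx, dy, dz], ...], "roll": [roll, ...]}. A call has 1 to 20 rows; each row is the pose to reach, as a shift and turn from the pose commanded when the call began; what a row does not reach only later rows make up. A row lasts 1/10 s, in which the tool goes at most 50 mm and 8.59 degrees, less where a joint would pass 70% of its speed; a pose out of reach is approached as far as the arm can. A call with a gripper value outside its range is refused whole. The fingers move at their own pace and stop on an object; FORCE is the grip in N (left out, the last holds). Time passes only in rows, so rows that repeat a pose let the fingers close. It gives the time, the measured TCP pose, the force and the opening at its end, in the units of the state.
- manip.get_state(): the state, without advancing time (a new reading comes with each control period).
- manip.get_image(name): name is "scene" or "top" or "wrist"; returns a dict with "frame" (400x640x3 uint8, red, green, blue), "K" (3x3 intrinsics, pixels), "distortion" ([k1, k2, p1, p2, k3] as OpenCV has them; the pictures are not rectified), "R" (3x3) and "t" (3): a world point X has camera coordinates R X + t. Camera axes: x right, y down, z forward; pixel columns grow to the right and rows downward; lengths in m; the calibration is good to about 2 mm. A picture is of the moment at which its call begins. There is no depth.
- manip.sign_off(): hands the job in, once; it reports no verdict.
The state is a dict: "clock": time; "qpos": joint angles; "qd": joint speeds; "effort": joint torques, N m; "position": TCP position; "ee_rot": TCP orientation; "contact_force": force on the tool from outside, world axes, zero at the start; "moment": the same for the moment, N m; "width": finger opening in m.
Only numpy, scipy, OpenCV 4.12 (cv2) and the standard library are available. Lean on these libraries where they do the work, as an engineer would, in place of code of your own. Each camera call takes 0.05 s, during which the arm holds its last target. There are 200 camera calls.

## Task

Empty the two washed die segments out of the canister into the blue tray: swing the red crank over so that the cradle tips the clipped-in canister upside down, and when both dies lie in the tray swing the canister fully back upright. Then pull the empty canister sideways out of the spring clip, leaving the cradle upright, and stand it upright, without dropping it, on the round green rubber mat. Leave the dies in the tray and do not disturb the other things on the bench.

Things in the scene. Friction and masses are not known exactly. Their poses are not given: they have to be found in the camera images.
- tipper: Grey bench tipper, fixed. Origin on the bench under its post (50 x 16 mm). The pivot axis runs along its y, 170 mm up; the bearing on the post is 52 mm across, top at 200 mm. Foot plate 12 mm high: x -75 to 75, y -58 to 10 mm. The cradle with spring clip and canister is on its +y side, the crank on its -y side. Place varies; yaw -0.2 to 0.15 rad.
- cradle (a joint): Angle of cradle and crank about the tipper's +y axis, rad: 0 canister upright (end stop); 2.45 canister tipped over toward the tipper's +x, mouth down, 50 degrees below level (end stop). Friction holds it at any angle; it takes about 0.3 N m, or 3 to 5 N at the red grip. The dies slide out between about 1.9 and 2.45 rad; swung fast, one may bounce out of the tray.
- crank_grip (a point): Middle of the crank's red round grip: diameter 22 mm, parallel to the tipper's y from y -36 to -114 mm (this point: -75); crank arm at y -29. It runs on a circle of radius 100 mm about the pivot: at joint 0 it is 70 degrees from straight up toward the tipper's -x, goes over the top, and at 2.45 is 70 degrees from straight up toward +x. It does not turn on its arm.
- clip_centre (a point): Fixed point in the middle of the dark steel C-shaped spring clip round the canister: on the pivot axis, 80 mm to the tipper's +y, 170 mm high; axes as the tipper's. Clip 16 mm high, 72 mm over its arms along x. Its back is at the post, its mouth opens straight toward +y. A steel seat (34 mm wide in x) lies under the canister, 120 mm above the bench.
- clip_mouth (a point): Fixed point between the rolled ends of the clip's sprung arms, 19 mm from clip_centre toward the tipper's +y. Pulled toward +y the canister resists with about 8 to 18 N, then snaps free after about 20 mm; it is clear of the clip and the seat after 65 mm. It cannot be pulled out along its own length (bead).
- canister: The open-topped aluminium wash canister: a cylinder of diameter 62 mm, 115 mm high, wall 3 mm, 0.13 to 0.21 kg, loose in the clip. Origin: centre of its underside; z toward its mouth. Upright in the clip, its underside is 120 mm and its rim 235 mm above the bench.
- canister_centre (a point): Centre of the canister, half-way up (57.5 mm above its underside, 7.5 mm above clip_centre when clipped upright). A bead 68 mm across lies 38 mm above the underside, the clip above it; from 62 mm up to the rim the wall is free: grip there across its diameter (along the tipper's x while it is in the clip) from above, with 30 N or more for the pull.
- die_segment_1_centre (a point): Centre of a bright steel crimp die segment, a slightly wedge-shaped block 30 x 38 x 50 mm, 0.17 kg; starts standing on the canister's bottom.
- die_segment_2_centre (a point): Centre of a second die segment like the first; starts standing on top of the first, inside the canister.
- tray_floor (a point): Centre of the floor of the open blue tray, 105 mm along its x, 148 mm along its y, 45 mm high (32 mm at its low lip on -y), walls 7 mm. It stands loose on the bench on the tipper's +x side, already where the canister empties, its long side along the tipper's x, its low lip under the canister.
- mat_top (a point): Centre of the top of the round green ribbed rubber mat, 96 mm across, 4 mm high, fixed on the bench. It swaps places with the oil can, the cup, the tin and the tape measure, which stand 95 mm or more away, centre to centre.
- oil_can_mid (a point): Bystander, loose: small dark red oil can; point 39 mm above the bench. Body 56 mm across (centre 9 mm toward its +y), 78 mm high; bent spout reaching 37 mm toward its -y and 150 mm up.
- dark_cup_mid (a point): Bystander, loose: dark steel cup 72 mm across, 110 mm high; point half-way up on its axis.
- paste_tin_mid (a point): Bystander, loose: yellow tin 101 mm across, 100 mm high, a black brush standing out of it to 177 mm; point half-way up the tin on its axis.
- grease_tube_mid (a point): Bystander, loose: red grease cartridge lying down, 167 mm long along its y, 36 mm thick; point in its middle.
- tape_measure_mid (a point): Bystander, loose: orange tape measure, 31 x 76 x 61 mm high; point 30 mm above the bench.
Not all that is in view belongs to the job. Of the things shaped like the canister, the aluminium one is meant.

How it is judged:
By the outcome, as a careful person would: the job done as asked, in the order asked, and still so for the second after the job is handed in, with the robot touching nothing.
It also fails if it takes over 66 s, if anything falls off the work surface, if the arm or the gripper's body presses on something with over 40 N, if the wrist force passes 120 N, or if a joint passes its speed limit or range.

## Working session

There is one attempt and no reset: what is moved stays moved. The work goes in short steps, Python scripts to look and compute and a shell command to move; the robot and the scene stay as the last step left them, time stands still between calls to the robot, and variables do not carry over. Pictures are saved under pics/ and viewed, on a budget of 10 in all, crops included, one or two more only if the job needs it, and the job is handed in when it is done.

```bash
mkdir -p pics; ls
cat > h.py <<'E'
import numpy as np, cv2, pickle
from rig import manip
def grab(n):
    im=manip.get_image(n); pickle.dump(im,open(f'pics/{n}.pkl','wb'))
    return im
def load(n): return pickle.load(open(f'pics/{n}.pkl','rb'))
def at_z(im,uv,z):
    p=cv2.undistortPoints(np.array([[uv]],float),np.array(im['K']),np.array(im['distortion']))[0,0]
    R=np.array(im['R']);t=np.array(im['t']); c=-R.T@t; d=R.T@np.array([p[0],p[1],1]); return c+d*(z-c[2])/d[2]
def proj(im,X):
    return cv2.projectPoints(np.atleast_2d(np.array(X,float)),cv2.Rodrigues(np.array(im['R']))[0],np.array(im['t'],float),np.array(im['K']),np.array(im['distortion']))[0][:,0]
E
python3 - <<'E'
from h import *
for n in ('top','scene'):
    im=grab(n); cv2.imwrite(f'pics/{n}0.png',cv2.resize(im['frame'][:,:,::-1],(800,500),interpolation=cv2.INTER_CUBIC))
    R=np.array(im['R']);print(n,-R.T@np.array(im['t']))
s=manip.get_state();print(s['position'],s['ee_rot'],s['contact_force'],s['width'],s['clock'])
E
```

```text
pics
top [0.36986234 0.13719859 1.63040208]
scene [-0.46115572 -0.53966176  0.87192527]
[ 0.22209995 -0.52989269  0.23053467] [-0.1388141  -0.69318249 -0.13994613  0.69328476] [ 0.55596991 -0.61378106  0.15479487] 0.08551772701611754 0.1
```

View pics/top0.png

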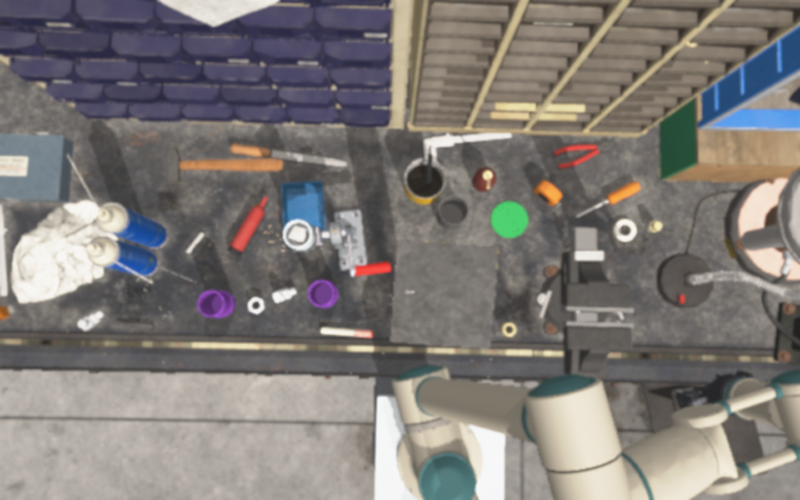

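View pics/scene0.png

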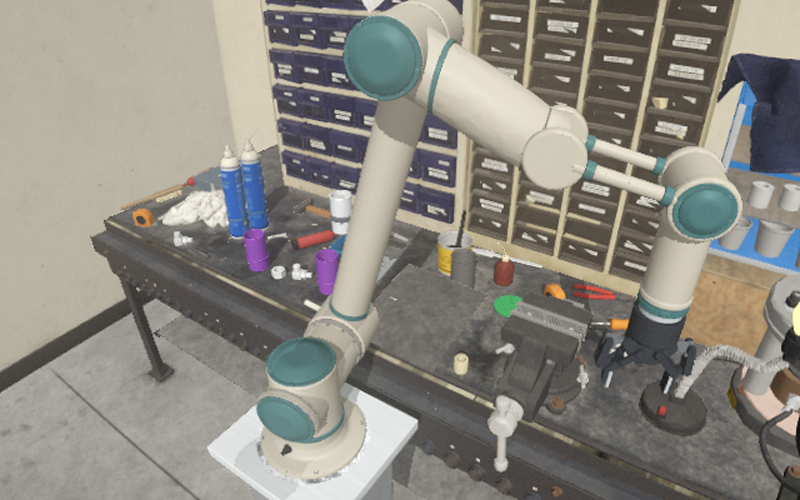

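The top view shows the clipped canister near (298,234), the post around (345,238), the red grip near (371,269), the tray at (305,203) and the mat at (510,219). The cup, tin and oil can are near the mat. I'll enlarge the tipper and mat.

Run:
```python
from h import *
im=load('top');f=im['frame'][:,:,::-1]
a=cv2.resize(f[135:225,215:325],(792,648)[:2] and (660,540),interpolation=cv2.INTER_CUBIC)
cv2.imwrite('pics/c1.png',a)
# mat by colour
hsv=cv2.cvtColor(im['frame'],cv2.COLOR_RGB2HSV)
m=cv2.inRange(hsv,(45,120,80),(80,255,255));m[:140]=0;m[220:]=0
n,l,st,c=cv2.connectedComponentsWithStats(m);i=1+st[1:,4].argmax();print(st[i],c[i],at_z(im,c[i],.004))
r=cv2.inRange(hsv,(0,170,120),(6,255,255));r[:200]=0;r[:,:275]=0;r[:,320:]=0
n,l,st,c=cv2.connectedComponentsWithStats(r);i=1+st[1:,4].argmax();print(st[i],c[i],at_z(im,c[i],.204))
```

```text
[393 161  29  29 662] [406.91993958 175.17673716] [ 0.6051555  -0.17080856  0.004     ]
[285 210  28  10 190] [298.98421053 214.57894737] [0.45684477 0.16976264 0.204     ]
```

View pics/c1.png

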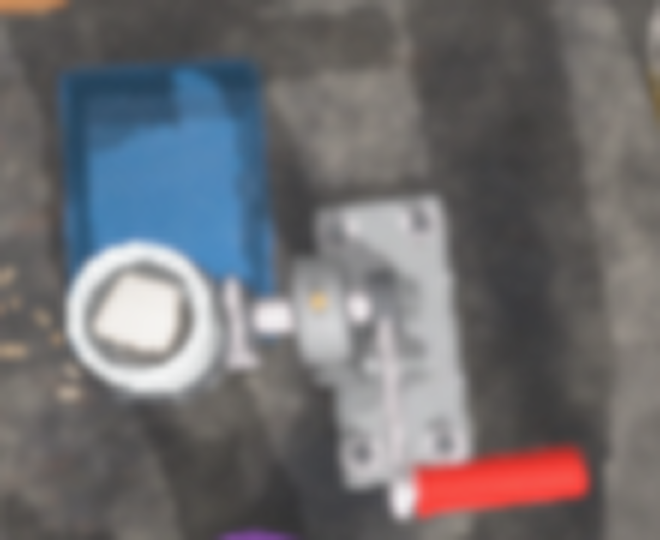

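The crop shows the rim centre at about (140,317), the foot corners at (318,210), (440,197), (470,462) and (345,488), and the grip axis from (413,493) to (588,470).

Run:
```python
from h import *
im=load('top')
P=lambda u,v,z:at_z(im,(215+(u+.5)/6-.5,135+(v+.5)/6-.5),z)
c=P(140,317,.235);print('can',c)
q=[P(*a,.012) for a in((318,210),(440,197),(470,462),(345,488))]
print(q)
for a,b in((3,0),(2,1)):
    d=q[a]-q[b];d=-d;print('yawx',np.arctan2(d[1],d[0]))
g1,g2=P(413,493,.204),P(588,470,.204);d=g1-g2;print(g1,g2,'yaw',np.arctan2(-d[0],d[1]),np.linalg.norm(d))
# LSQ fit of tipper x,y,yaw
from scipy.optimize import least_squares
obs=[(140,317),(318,210),(440,197),(470,462),(345,488),(413,493),(588,470)]
loc=[(0,.08,.235),(.075,.01,.012),(.075,-.058,.012),(-.075,-.058,.012),(-.075,.01,.012),(-.094,-.036,.204),(-.094,-.114,.204)]
px=np.array([(215+(u+.5)/6-.5,135+(v+.5)/6-.5) for u,v in obs])
def W(p,l):
    x,y,w=p;l=np.array(l);return np.c_[x+np.cos(w)*l[:,0]-np.sin(w)*l[:,1],y+np.sin(w)*l[:,0]+np.cos(w)*l[:,1],l[:,2]]
r=least_squares(lambda p:(proj(im,W(p,loc))-px).ravel(),[.55,.2,0]);print(r.x,r.fun.reshape(-1,2).round(2))
for j in(0,.6,1.2,1.8,2.45):
    a=np.radians(-70)+j; print(j,W(r.x,[(.1*np.sin(a),-.075,.17+.1*np.cos(a))])[0].round(4))
print('clip',W(r.x,[(0,.08,.17),(0,.15,.17)]))
from scipy.spatial.transform import Rotation as Ro
s=manip.get_state();w,x,y,z=s['ee_rot'];print(Ro.from_quat([x,y,z,w]).as_matrix().round(3))
```

```text
can [0.52568453 0.33916752 0.235     ]
[array([0.61059166, 0.27884354, 0.012     ]), array([0.61932843, 0.2138669 , 0.012     ]), array([0.4776224 , 0.19372055, 0.012     ]), array([0.46219446, 0.25950036, 0.012     ])]
yawx 0.12961657105588012
yawx 0.1412236291826746
[0.44968196 0.21319965 0.204     ] [0.46245743 0.13173284 0.204     ] yaw 0.15555124503313028 0.0824624384762607
[0.53840108 0.26026154 0.14684981] [[-0.07 -0.37]
 [-0.71 -0.18]
 [ 0.02 -0.54]
 [ 0.52  1.56]
 [ 0.11 -0.17]
 [ 0.83 -0.34]
 [-0.72  0.11]]
0 [0.4564 0.1723 0.2042]
0.6 [0.4918 0.1775 0.2513]
1.2 [0.5472 0.1858 0.27  ]
1.8 [0.6034 0.1941 0.2537]
2.45 [0.6426 0.1999 0.2036]
clip [[0.52669527 0.33940049 0.17      ]
 [0.51645269 0.40864708 0.17      ]]
[[-0.     0.386 -0.922]
 [ 0.002 -0.922 -0.386]
 [-1.    -0.002 -0.   ]]
```

```bash
python3 -m crank '{"grip":[1,1,1,1,1,1,1,1,1,1,1,1,1,1,1,1,1,1,1,1],"slide":[[0,0,5],[0,0,10],[1,5,12],[3,10,12],[4.5,14.5,12],[6,19,12],[7.5,23.5,12],[9,28,12],[10.5,32.5,12],[12,37,12],[13.5,41.5,12],[15,46,12],[16.5,50.5,12],[18,55,12],[20,59,12],[22,63,12],[23.5,67,12],[23.5,69.7,11],[23.5,69.7,10],[23.5,69.7,10]],"roll":[0,0,0,7,14,21,28,35,42,49,56,63,70,75.7,75.7,75.7,75.7,75.7,75.7,75.7]}' 40
python3 - <<'E'
from h import *
im=grab('wrist');cv2.imwrite('pics/w1.png',im['frame'][:,:,::-1])
s=manip.get_state();print(s['qpos'],s['position'],s['contact_force'])
print(proj(im,[(.4564,.1723,.204),(.4507,.211,.204),(.462,.1337,.204)]))
E
```

```text
clock: 2.1
position: [0.456, 0.1665, 0.3293]
ee_rot: [0.535, 0.46, 0.536, -0.463]
contact_force: [-0.4, -0.2, -0.9]
width: 0.0853
[ 2.05979675e-01  9.84354155e-02  1.49197299e+00 -9.62981088e-04
  1.55387571e+00  5.86498419e-02] [0.4564536  0.16591299 0.3303067 ] [ 0.19733204 -1.15517189 -0.55065645]
[[314.30784996 177.79430026]
 [314.50948879 130.44573565]
 [314.02410554 220.98874915]]
```

View pics/w1.png

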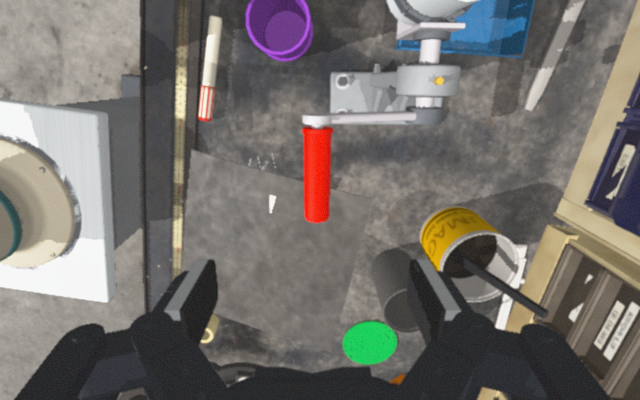

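The wrist view shows the grip from (316,127) to (316,222), against a prediction of (314,130) to (314,221). They agree to 1–2 mm, so I'll go down and grip.

```bash
python3 -m crank '{"grip":[1,1,1,1,1,1,0,0,0,0,0,0],"slide":[[0,0,-3],[0,0,-6],[0,0,-9],[0,0,-12],[0,0,-14.2],[0,0,-14.2],[0,0,-14.2],[0,0,-14.2],[0,0,-14.2],[0,0,-14.2],[0,0,-14.2],[0,0,-14.2]],"roll":[0,0,0,0,0,0,0,0,0,0,0,0]}' 40
python3 - <<'E'
import numpy as np
w=.14685
for j in np.arange(0,2.46,.1225):
    a=np.radians(-70)+j;x=.1*(np.sin(a)-np.sin(np.radians(-70)));z=.1*(np.cos(a)-np.cos(np.radians(70)))
    print(round(j,3),(100*np.array([x*np.cos(w),x*np.sin(w),z])).round(1))
E
```

```text
clock: 3.35
position: [0.4592, 0.1669, 0.1906]
ee_rot: [0.537, 0.463, 0.534, -0.461]
contact_force: [3.3, -0.1, 4.4]
width: 0.0207
0.0 [0. 0. 0.]
0.122 [0.5 0.1 1.1]
0.245 [1.1 0.2 2.2]
0.368 [1.8 0.3 3.1]
0.49 [2.7 0.4 4. ]
0.612 [3.6 0.5 4.8]
0.735 [4.7 0.7 5.4]
0.857 [5.8 0.9 5.9]
0.98 [6.9 1.  6.3]
1.102 [8.1 1.2 6.5]
1.225 [9.3 1.4 6.6]
1.348 [10.5  1.6  6.5]
1.47 [11.7  1.7  6.3]
1.592 [12.9  1.9  5.9]
1.715 [14.   2.1  5.4]
1.838 [15.   2.2  4.7]
1.96 [16.   2.4  4. ]
2.082 [16.8  2.5  3.1]
2.205 [17.5  2.6  2.1]
2.328 [18.1  2.7  1.1]
2.45 [18.6  2.8 -0.1]
```

```bash
python3 -m crank '{"grip":[0,0,0,0,0,0,0,0,0,0,0,0,0,0,0,0],"slide":[[0.2,0,0.5],[0.5,0.1,1.1],[1.1,0.2,2.2],[1.8,0.3,3.1],[2.7,0.4,4.0],[3.6,0.5,4.8],[4.7,0.7,5.4],[5.8,0.9,5.9],[6.9,1.0,6.3],[8.1,1.2,6.5],[9.3,1.4,6.6],[10.5,1.6,6.5],[11.7,1.7,6.3],[12.9,1.9,5.9],[13.5,2.0,5.6],[13.5,2.0,5.6]],"roll":[0,0,0,0,0,0,0,0,0,0,0,0,0,0,0,0]}'
```

```text
clock: 4.95
position: [0.5904, 0.1863, 0.2455]
ee_rot: [0.534, 0.46, 0.537, -0.463]
contact_force: [-3.6, -0.4, 2.0]
width: 0.0202
```

```bash
python3 -m crank '{"grip":[0,0,0,0,0,0,0,0,0,0,0,0,0,0,0,0,0,0,0,0],"slide":[[0.5,0.1,-0.2],[0.8,0.1,-0.4],[1.2,0.2,-0.7],[1.5,0.2,-0.9],[1.8,0.3,-1.1],[2.2,0.3,-1.4],[2.5,0.4,-1.6],[2.8,0.4,-1.9],[3.1,0.5,-2.2],[3.3,0.5,-2.5],[3.6,0.5,-2.8],[3.8,0.6,-3.2],[4.0,0.6,-3.5],[4.2,0.6,-3.8],[4.4,0.7,-4.2],[4.6,0.7,-4.5],[4.8,0.7,-4.9],[5.0,0.8,-5.3],[5.1,0.8,-5.7],[5.1,0.8,-5.8]],"roll":[0,0,0,0,0,0,0,0,0,0,0,0,0,0,0,0,0,0,0,0]}'
python3 -m crank '{"grip":[0,0,0,0,0,0,0,0],"slide":[[0,0,0],[0,0,0],[0,0,0],[0,0,0],[0,0,0],[0,0,0],[0,0,0],[0,0,0]],"roll":[0,0,0,0,0,0,0,0]}'
python3 - <<'E'
from h import *
a=grab('top')['frame'][120:220,210:330];b=grab('scene')['frame'][130:250,200:340]
cv2.imwrite('pics/tip.png',np.hstack([cv2.resize(a,(400,333),interpolation=2),cv2.resize(b,(388,333),interpolation=2)])[:,:,::-1])
E
```

```text
clock: 6.95
position: [0.6422, 0.1941, 0.1879]
ee_rot: [0.535, 0.461, 0.536, -0.463]
contact_force: [-3.1, -3.0, 5.2]
width: 0.0205
clock: 7.75
position: [0.6423, 0.1941, 0.1878]
ee_rot: [0.535, 0.461, 0.536, -0.463]
contact_force: [-5.2, -3.1, 3.0]
width: 0.0204
```

View pics/tip.png

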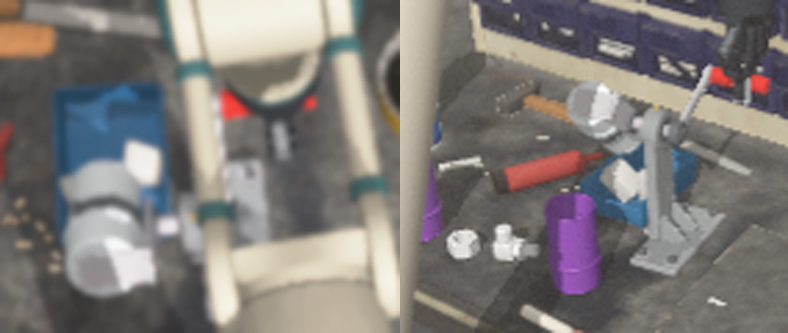

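One die is clear in the tray, at (143,162) in the left half. The second may be hidden under the canister mouth. I'll confirm the end stop with a small push, then swing back part way and look.

```bash
python3 -m crank '{"grip":[0,0,0,0,0,0],"slide":[[0,0,-0.3],[0,0,-0.6],[0,0,-0.6],[0,0,-0.6],[0,0,-0.3],[0,0,0]],"roll":[0,0,0,0,0,0]}'
python3 -m crank '{"grip":[0,0,0,0,0,0,0,0,0,0,0,0,0,0],"slide":[[-0.1,0,0.6],[-0.3,0,1.2],[-0.5,-0.1,1.7],[-0.8,-0.2,2.2],[-1.1,-0.2,2.7],[-1.4,-0.3,3.2],[-1.8,-0.3,3.6],[-2.6,-0.4,4.1],[-3.6,-0.6,4.8],[-4.6,-0.7,5.5],[-5.7,-0.9,6.0],[-6.9,-1.1,6.4],[-8.1,-1.2,6.6],[-9.3,-1.4,6.7]],"roll":[0,0,0,0,0,0,0,0,0,0,0,0,0,0]}'
python3 - <<'E'
from h import *
a=grab('top')['frame'][120:220,210:330];b=grab('scene')['frame'][130:250,200:340]
cv2.imwrite('pics/tip2.png',np.hstack([cv2.resize(a,(400,333),interpolation=2),cv2.resize(b,(388,333),interpolation=2)])[:,:,::-1])
E
```

```text
clock: 8.45
position: [0.6428, 0.1942, 0.1862]
ee_rot: [0.535, 0.461, 0.536, -0.463]
contact_force: [-0.9, -3.8, -8.2]
width: 0.0206
clock: 9.85
position: [0.5536, 0.181, 0.2583]
ee_rot: [0.538, 0.465, 0.532, -0.458]
contact_force: [8.4, -1.0, -1.2]
width: 0.0205
```

View pics/tip2.png

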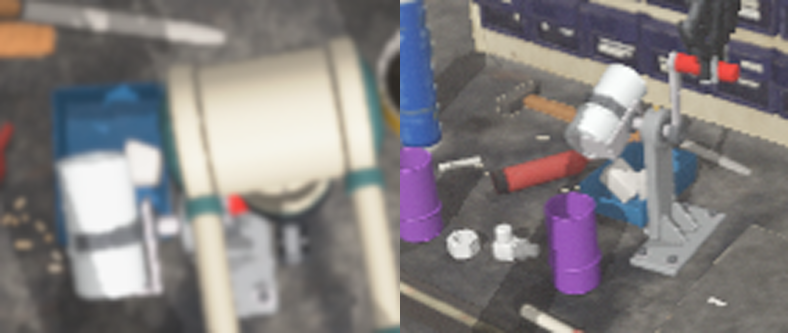

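```bash
python3 -m crank '{"grip":[0,0,0,0,0,0,0,0,0,0,0,0,0,0,0],"slide":[[-1.2,-0.2,-0.1],[-2.4,-0.4,-0.3],[-3.5,-0.5,-0.7],[-4.6,-0.7,-1.2],[-5.7,-0.9,-1.8],[-6.6,-1.0,-2.6],[-7.5,-1.1,-3.5],[-8.2,-1.2,-4.4],[-8.5,-1.3,-5.0],[-8.8,-1.3,-5.5],[-9.1,-1.4,-6.1],[-9.3,-1.4,-6.6],[-9.4,-1.4,-7.1],[-9.4,-1.4,-7.3],[-9.4,-1.4,-7.3]],"roll":[0,0,0,0,0,0,0,0,0,0,0,0,0,0,0]}'
python3 - <<'E'
from h import *
a=grab('top')['frame'][120:220,210:330];b=grab('scene')['frame'][130:250,200:340]
cv2.imwrite('pics/tip3.png',np.hstack([cv2.resize(a,(400,333),interpolation=2),cv2.resize(b,(388,333),interpolation=2)])[:,:,::-1])
E
```

```text
clock: 11.45
position: [0.4593, 0.1674, 0.1855]
ee_rot: [0.537, 0.465, 0.533, -0.459]
contact_force: [2.4, -1.3, 7.7]
width: 0.0205
```

View pics/tip3.png

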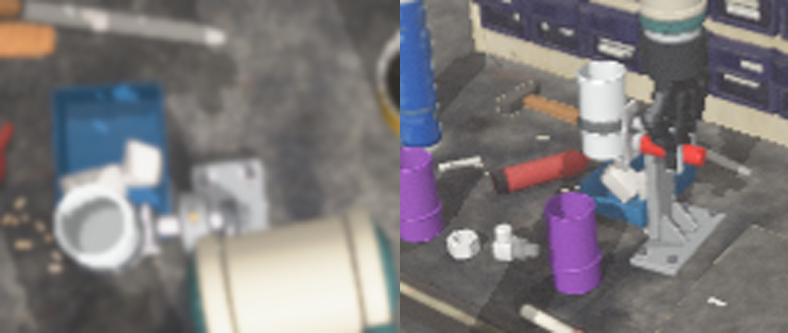

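The canister is empty, with its grey floor visible at (97,228). Both dies lie in the tray, near (145,165) and (90,180). I'll release the grip, rise and go above the canister.

```bash
python3 -m crank '{"grip":[0,0,1,1,1,1,1,1,1,1,1,1,1,1,1,1,1,1],"slide":[[0,0,0.2],[0,0,0.4],[0,0,0.4],[0,0,0.4],[0,0,0.4],[0,0,0.4],[0,0,0.4],[0,0,5],[0,0,10],[0,0,15],[1.5,3.5,17],[3,7.5,17],[4.5,11.5,17],[6,15.5,17],[6.7,17.2,17],[6.7,17.2,15],[6.7,17.2,15],[6.7,17.2,15]],"roll":[0,0,0,0,0,0,0,0,0,0,0,0,0,0,0,0,0,0]}'
python3 - <<'E'
from h import *
from scipy.spatial.transform import Rotation as Ro
im=grab('wrist');cv2.imwrite('pics/w2.png',im['frame'][:,:,::-1])
s=manip.get_state();print(s['position'],s['contact_force'])
w,x,y,z=s['ee_rot'];M=Ro.from_quat([x,y,z,w]).as_matrix();print(M.round(3),np.degrees(np.arctan2(M[1,1],M[0,1])))
th=np.linspace(0,2*np.pi,13)[:-1]
print(proj(im,[(.5262,.3393,.235)]),proj(im,[(.5262+.031*np.cos(t),.3393+.031*np.sin(t),.235) for t in th[::3]]))
E
```

```text
clock: 13.35
position: [0.5228, 0.3384, 0.331]
ee_rot: [0.535, 0.461, 0.536, -0.462]
contact_force: [-0.7, 0.2, 0.4]
width: 0.0857
[0.52311316 0.33834883 0.33182561] [ 0.44977577 -0.05003531  0.45263198]
[[ 0.     0.989  0.146]
 [-0.     0.146 -0.989]
 [-1.     0.     0.   ]] 8.416753906380931
[[316.97863496 195.46295889]] [[357.40707833 201.12323262]
 [323.4336063  155.44795008]
 [276.0711688  189.73429735]
 [311.00442788 232.46739746]]
```

View pics/w2.png

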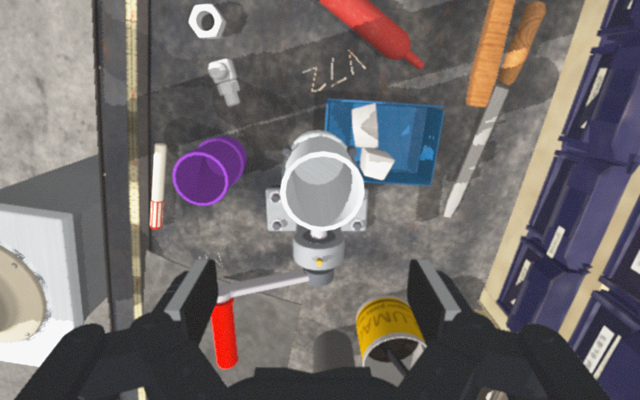

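The rim centre is at about (323,189.5), spanning columns 282–364 and rows 148–231. That is a few mm from the prediction. Both dies show clearly in the tray, at (367,125) and (377,163).

Run:
```python
from h import *
im=load('wrist');print(at_z(im,(323,189.5),.235))
t=load('top');f=t['frame'];print(proj(t,[(.5262,.3393,.235)]))
# pivot/grip check: predicted grip end points at joint 0
print(proj(im,[(.4507,.211,.204),(.462,.1337,.204),(.5384,.2603,.2),(.5384-.0149,.2603+.1,.2)]))
```

```text
[0.52994669 0.34463112 0.235     ]
[[237.87594676 187.22957553]]
[[218.43938808 299.09568958]
 [225.63036729 362.02101741]
 [316.64292817 264.3436841 ]
 [317.03501994 157.63490745]]
```

```bash
python3 -m crank '{"grip":[1,1,1,1,1,1,1,0.5,0,0,0,0,0],"slide":[[0.5,0.4,-3],[0.5,0.4,-6],[0.5,0.4,-9],[0.5,0.4,-12],[0.5,0.4,-14],[0.5,0.4,-14.9],[0.5,0.4,-14.9],[0.5,0.4,-14.9],[0.5,0.4,-14.9],[0.5,0.4,-14.9],[0.5,0.4,-14.9],[0.5,0.4,-14.9],[0.5,0.4,-14.9]],"roll":[0,0,0,0,0,0,0,0,0,0,0,0,0]}' 50
```

```text
clock: 14.7
position: [0.529, 0.343, 0.1846]
ee_rot: [0.536, 0.463, 0.535, -0.461]
contact_force: [-0.1, -0.9, 6.6]
width: 0.0616
```

```bash
python3 -m crank '{"grip":[0,0,0,0,0,0,0,0,0,0,0,0,0,0,0,0,0,0,0,0],"slide":[[-0.1,0.4,0.1],[-0.1,0.8,0.1],[-0.2,1.2,0.1],[-0.2,1.6,0.1],[-0.3,2.0,0.1],[-0.3,2.4,0.1],[-0.4,2.8,0.1],[-0.5,3.2,0.1],[-0.5,3.6,0.1],[-0.6,4.0,0.1],[-0.7,4.5,0.1],[-0.7,5.0,0.1],[-0.8,5.5,0.1],[-0.9,6.0,0.1],[-1.0,6.5,0.1],[-1.0,7.0,0.1],[-1.1,7.6,0.1],[-1.2,8.2,0.1],[-1.3,8.8,0.1],[-1.4,9.4,0.1]],"roll":[0,0,0,0,0,0,0,0,0,0,0,0,0,0,0,0,0,0,0,0]}'
python3 - <<'E'
from h import *
im=grab('scene');a=im['frame'][90:250,200:400];b=grab('wrist')['frame'][:,120:520]
cv2.imwrite('pics/pull.png',np.hstack([cv2.resize(a,(400,320),interpolation=2),cv2.resize(b,(320,320))])[:,:,::-1])
E
```

```text
clock: 16.7
position: [0.5141, 0.4372, 0.1833]
ee_rot: [0.535, 0.462, 0.535, -0.462]
contact_force: [-0.3, -0.3, -1.3]
width: 0.0618
```

View pics/pull.png

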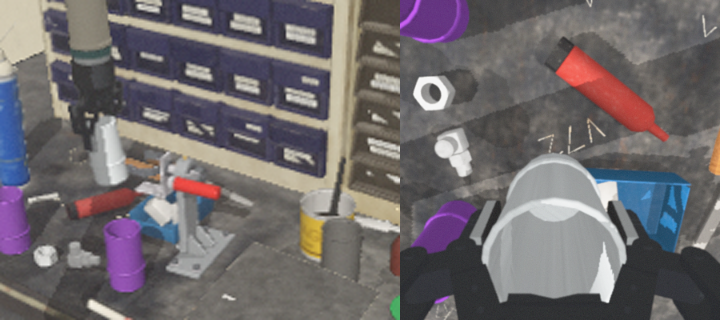

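The canister is free of the clip and held, and the cradle stayed upright with the red grip still low. I'll lift it, carry it toward the mat, and work out the clearances to the mat's neighbours.

```bash
python3 -m crank '{"grip":[0,0,0,0,0,0,0,0,0,0,0,0,0,0,0,0,0,0,0,0],"slide":[[0,0.2,3],[0,0.2,7],[0,0.2,11],[0,0.2,15],[0.2,-1,17],[1,-5,17],[2,-9.5,17],[3,-14,17],[4,-18.5,17],[5,-23,17],[6,-27.5,17],[7,-32,17],[8,-36.5,17],[9,-41,17],[9,-45,17],[9,-49,17],[9,-53,17],[9,-57,17],[9,-59,17],[9,-59,17]],"roll":[0,0,0,0,0,0,0,0,0,0,0,0,0,0,0,0,0,0,0,0]}'
python3 - <<'E'
from h import *
t=load('top')
M=np.array([.605,-.171])
for n,uv,z in(('cup',(453,208),.11),('oilbody',(484,181),.085),('tin',(425,180),.1),('tape',(548,193),.061)):
    p=at_z(t,np.array(uv)/1.25,z);d=p[:2]-M;print(n,p.round(3),np.linalg.norm(d).round(3),np.degrees(np.arctan2(d[1],d[0])).round())
im=grab('wrist');b=im['frame']
s=grab('scene');P=np.array(manip.get_state()['position']);print(P)
print(proj(s,[P+[0,0,.05],P-[0,0,.063]]),proj(im,[P+[0,0,.052],P-[0,0,.06],(.605,-.171,.004)]))
c=proj(s,[P])[0].astype(int);a=s['frame'][max(0,c[1]-60):c[1]+60,c[0]-60:c[0]+60];print(c-60)
cv2.imwrite('pics/mat.png',np.hstack([cv2.resize(a,(360,360),interpolation=2),cv2.resize(b[:,120:520],(360,360))])[:,:,::-1])
E
```

```text
clock: 18.8
position: [0.6038, -0.1569, 0.3528]
ee_rot: [0.534, 0.462, 0.534, -0.464]
contact_force: [0.1, 0.7, -1.3]
width: 0.0611
cup [ 0.613 -0.016  0.11 ] 0.155 87.0
oilbody [ 0.687 -0.094  0.085] 0.112 43.0
tin [0.682 0.053 0.1  ] 0.237 71.0
tape [ 0.665 -0.258  0.061] 0.106 -55.0
[ 0.60397748 -0.15353986  0.35317368]
[[417.03351364 133.18031683]
 [413.10642693 167.73078641]] [[314.24745565 332.60389333]
 [313.27352614 209.51265337]
 [311.69944678 148.60462479]]
[355  88]
```

View pics/mat.png

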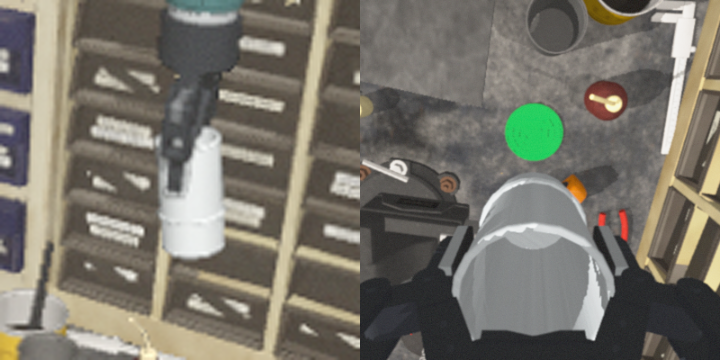

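The mat appears at about (313,146) in the wrist image, against (312,149) predicted, so its position is confirmed. Its neighbours clear the jaws. The canister looks tilted about 8–10° around the jaw axis, with its base toward −y. I'll lower it to just above the mat and look again.

```bash
python3 -m crank '{"grip":[0,0,0,0,0,0,0,0,0,0,0,0],"slide":[[0.1,-1,-3],[0.1,-1.7,-6],[0.1,-1.7,-9],[0.1,-1.7,-12],[0.1,-1.7,-15],[0.1,-1.7,-18],[0.1,-1.7,-21],[0.1,-1.7,-23.5],[0.1,-1.7,-25.5],[0.1,-1.7,-26.5],[0.1,-1.7,-26.8],[0.1,-1.7,-26.8]],"roll":[0,0,0,0,0,0,0,0,0,0,0,0]}'
python3 - <<'E'
from h import *
s=grab('scene');c=proj(s,[(.605,-.171,.07)])[0].astype(int)
a=s['frame'][c[1]-50:c[1]+50,c[0]-60:c[0]+60];print(c)
P=np.array(manip.get_state()['position']);print(P,proj(s,[P+[0,0,.05],P-[0,0,.063]])-c+[60,50])
cv2.imwrite('pics/low.png',cv2.resize(a,(720,600),interpolation=2)[:,:,::-1])
E
```

```text
clock: 20.1
position: [0.6057, -0.1698, 0.0858]
ee_rot: [0.536, 0.462, 0.535, -0.462]
contact_force: [-0.1, -0.1, -1.0]
width: 0.0614
[411 228]
[ 0.60602793 -0.17015606  0.0863663 ] [[62.1538947  33.23751525]
 [58.52191222 61.19318841]]
```

View pics/low.png

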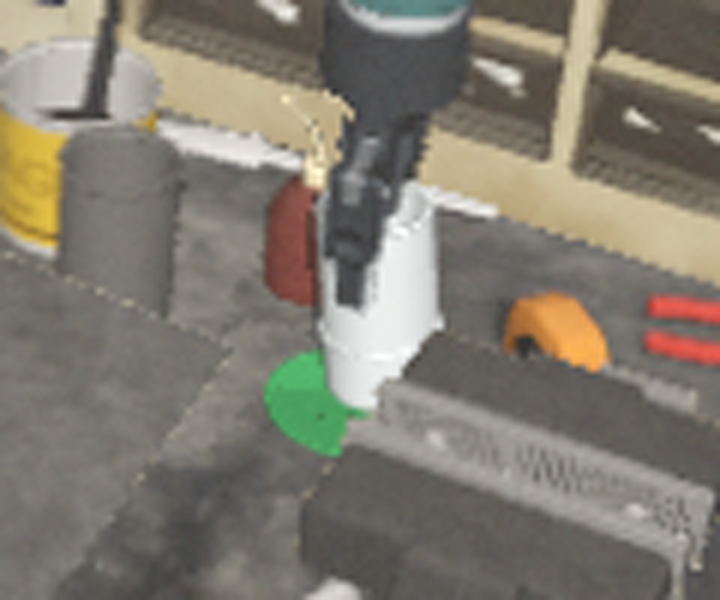

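The canister hangs just over the mat with its base slightly toward −y. The oil can, tape measure and cup are clear. I'll press it down gently with a light grip so that it squares itself on the mat.

```bash
python3 -m crank '{"grip":[0,0,0,0,0,0],"slide":[[0,0,-0.4],[0,0,-0.8],[0,0,-1.1],[0,0,-1.4],[0,0,-1.6],[0,0,-1.6]],"roll":[0,0,0,0,0,0]}' 20
python3 -m crank '{"grip":[0,0,0,0],"slide":[[0,0,-0.2],[0,0,-0.3],[0,0,-0.4],[0,0,-0.4]],"roll":[0,0,0,0]}'
```

```text
clock: 20.75
position: [0.6053, -0.1706, 0.0711]
ee_rot: [0.536, 0.462, 0.535, -0.462]
contact_force: [-2.6, 0.2, 7.1]
width: 0.0618
clock: 21.15
position: [0.6054, -0.1711, 0.0706]
ee_rot: [0.537, 0.462, 0.534, -0.462]
contact_force: [-6.8, 1.0, 25.7]
width: 0.0617
```

```bash
python3 -m crank '{"grip":[0,0,0.74,0.76,0.76,0.78,0.78,0.8,0.8],"slide":[[0,0,0.2],[0,0,0.4],[0,0,0.4],[0,0,0.4],[0,0,0.4],[0,0,0.4],[0,0,0.4],[0,0,0.4],[0,0,0.4]],"roll":[0,0,0,0,0,0,0,0,0]}'
python3 - <<'E'
from h import *
im=grab('wrist');s=grab('scene');c=[411,218];a=s['frame'][168:268,351:471]
P=np.array(manip.get_state()['position']);print(P)
for z in(.004,.119):
    print(z,[(proj(im,[(P[0]+.031*k,P[1]+.031*l,z)])[0]*.9-[108,0]+[360,0]).round().tolist() for k,l in((0,1),(1,0),(-1,0))])
cv2.imwrite('pics/rel.png',np.hstack([cv2.resize(a,(360,360),interpolation=2),cv2.resize(im['frame'][:,120:520],(360,360))])[:,:,::-1])
E
```

```text
clock: 22.05
position: [0.6052, -0.1704, 0.0692]
ee_rot: [0.535, 0.462, 0.535, -0.462]
contact_force: [-0.6, -0.3, -0.9]
width: 0.0681
[ 0.60522653 -0.17036312  0.06928672]
0.004 [[539.0, 150.0], [574.0, 196.0], [491.0, 184.0]]
0.119 [[546.0, 231.0], [612.0, 310.0], [452.0, 292.0]]
```

View pics/rel.png

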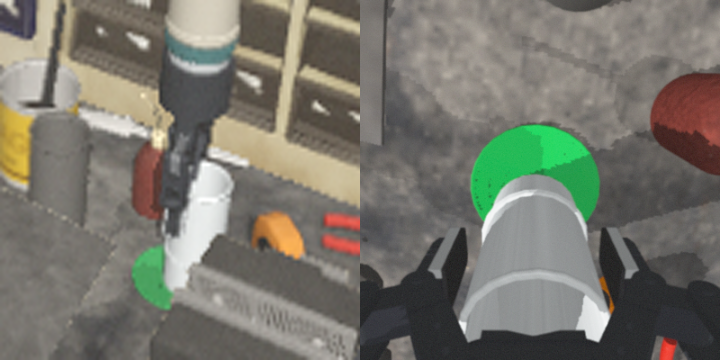

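The canister is free and stands, but it looks shifted toward −y. In the right half its base far edge is at row ~176 and the mat's at row ~124. I'll measure it.

Run:
```python
from h import *
im=load('wrist');F=lambda u,v,z:at_z(im,((u-360)/.9+120,v/.9),z).round(4)
print('mat far',F(535,124,.004),'L',F(471,183,.004),'R',F(599,180,.004))
print('base far',F(532,176,.004),'bead far z.042 (r34)',F(537,189,.042),'rim far',F(540,272,.119),'rim L,R',F(463,320,.119),F(612,320,.119))
s=load('scene');Q=lambda u,v,z:at_z(s,(351+u/3,168+v/3.6),z).round(4)
print('scene rim c',Q(203,182,.119))
cv2.imwrite('pics/rel2.png',cv2.resize(im['frame'][170:330,200:440],(780,520),interpolation=2)[:,:,::-1])
```

```text
mat far [ 0.5994 -0.1217  0.004 ] L [ 0.5593 -0.1715  0.004 ] R [ 0.652  -0.1554  0.004 ]
base far [ 0.6029 -0.1595  0.004 ] bead far z.042 (r34) [ 0.6053 -0.1543  0.042 ] rim far [ 0.6057 -0.1566  0.119 ] rim L,R [ 0.5791 -0.1836  0.119 ] [ 0.6374 -0.1751  0.119 ]
scene rim c [ 0.6015 -0.1931  0.119 ]
```

View pics/rel2.png

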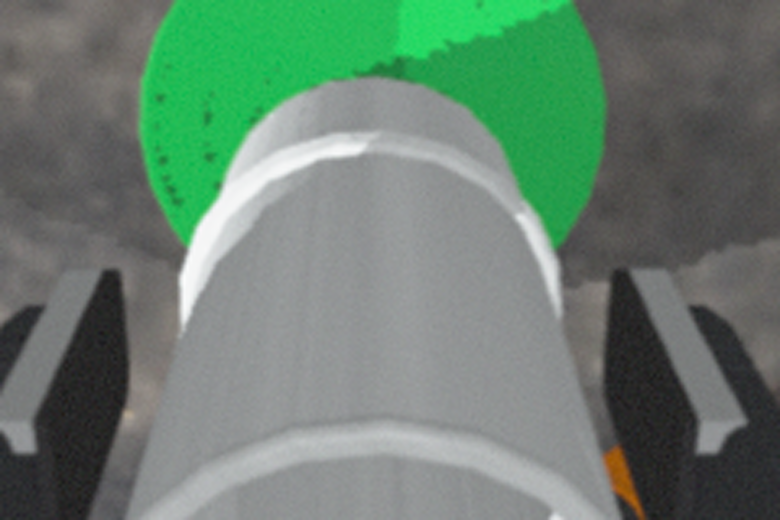

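The base centre is at y≈−0.190 and the rim centre at about −0.188, so it stands upright. It is 18 mm off the mat centre (y −0.171), right at the edge. I'll re-grip centrally, lift it slightly, shift +y and set it down again.

```bash
python3 -m crank '{"grip":[1,1,1,1,1,1,0.6,0,0,0,0,0],"slide":[[0,0,0],[0,0,0],[0,-0.6,0],[0,-1.2,0],[0,-1.8,0],[0,-1.8,0],[0,-1.8,0],[0,-1.8,0],[0,-1.8,0],[0,-1.8,0],[0,-1.8,0],[0,-1.8,0]],"roll":[0,0,0,0,0,0,0,0,0,0,0,0]}' 30
python3 -m crank '{"grip":[0,0,0,0,0,0,0,0,0,0,0],"slide":[[0,0,0.3],[0,0,0.7],[0,0,0.8],[0,0.5,0.8],[0,1.0,0.8],[0,1.5,0.8],[0,1.8,0.8],[0,1.8,0.8],[0,1.8,0.5],[0,1.8,0.2],[0,1.8,0.1]],"roll":[0,0,0,0,0,0,0,0,0,0,0]}'
python3 - <<'E'
from h import *
im=grab('wrist');cv2.imwrite('pics/rel3.png',cv2.resize(im['frame'][110:330,160:480],(640,440),interpolation=2)[:,:,::-1])
E
```

```text
clock: 23.35
position: [0.6056, -0.1883, 0.0696]
ee_rot: [0.536, 0.462, 0.535, -0.462]
contact_force: [1.2, 0.0, 1.5]
width: 0.062
clock: 24.45
position: [0.6049, -0.1704, 0.0697]
ee_rot: [0.535, 0.462, 0.536, -0.462]
contact_force: [-0.2, -0.0, -1.5]
width: 0.0624
```

View pics/rel3.png

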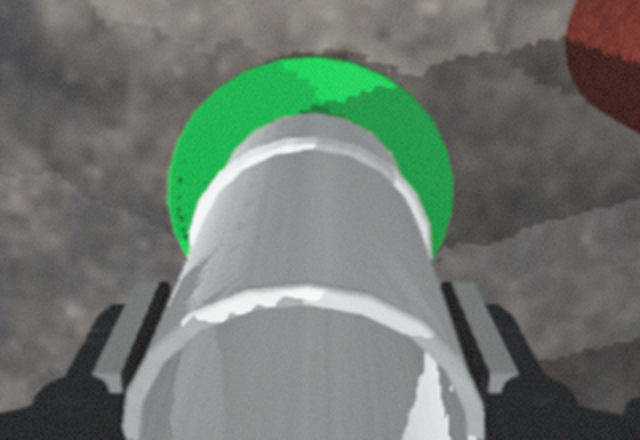

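The base far edge is now at row 166.5 (167 predicted when centred) and the rim at row 253.5 (257 predicted). It is upright and centred, so I'll set it down, release and retreat.

```bash
python3 -m crank '{"grip":[0,0,0.75,0.8,0.9,1,1,1,1,1,1,1,1,1,1],"slide":[[0,0,-0.1],[0,0,-0.2],[0,0,-0.2],[0,0,-0.2],[0,0,-0.2],[0,0,-0.2],[0,0,-0.2],[0,0,1],[0,0,4],[0,0,8],[0,0,13],[0,0,18],[0,0,23],[0,0,26],[0,0,26]],"roll":[0,0,0,0,0,0,0,0,0,0,0,0,0,0,0]}'
python3 -m crank '{"grip":[1,1,1,1,1,1,1,1],"slide":[[-3,-3,0],[-6,-6,0],[-9,-9,0],[-12,-12,0],[-15,-15,0],[-18,-18,0],[-18,-18,0],[-18,-18,0]],"roll":[0,0,0,0,0,0,0,0]}'
python3 - <<'E'
from h import *
t=grab('top');s=grab('scene')
a=t['frame'][120:220,210:470];b=s['frame'][130:290,200:500]
cv2.imwrite('pics/end.png',np.vstack([cv2.resize(a,(728,280),interpolation=2),cv2.resize(b,(728,320),interpolation=2)])[:,:,::-1])
for z,n in((.119,'rim'),(.004,'base')):print(n,(proj(t,[(.605,-.171,z)])[0]-[210,120])*2.8)
E
```

```text
clock: 26.0
position: [0.6071, -0.171, 0.3376]
ee_rot: [0.54, 0.463, 0.531, -0.46]
contact_force: [-0.6, -0.2, 0.1]
width: 0.0855
clock: 26.8
position: [0.4244, -0.3505, 0.33]
ee_rot: [0.535, 0.463, 0.535, -0.462]
contact_force: [0.5, 0.1, -0.2]
width: 0.0854
rim [571.91666549 139.80451429]
base [551.54085654 154.63251315]
```

View pics/end.png

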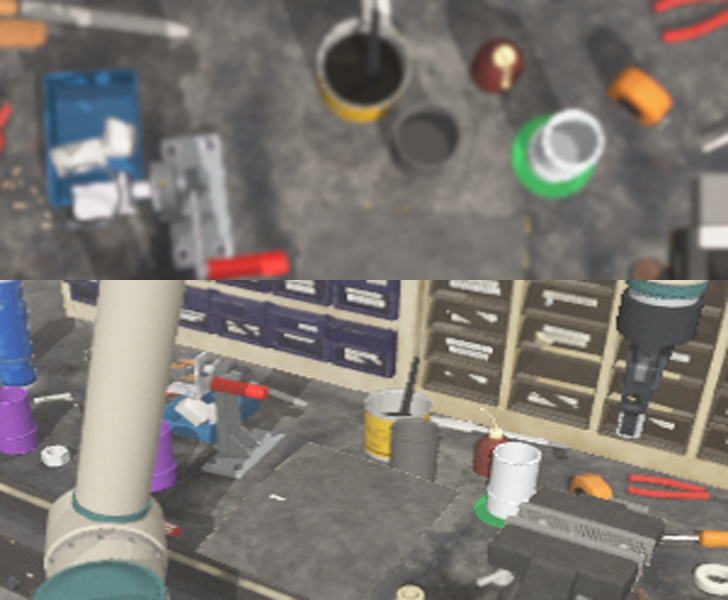

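The rim centre is at (573,139), against (572,140) predicted. The canister stands upright and centred, both dies are in the tray, the cradle is upright and the neighbours are where they were.

```bash
python3 -c "
from rig import manip
print(manip.sign_off())"
```

```text
the job is handed in; nothing more can be done
None
```

The job is done and handed in at about 27 s on the robot's clock, well inside the 66 s limit; the sign-off reports no verdict.

I swung the crank to its end stop and slowed down where the dies slide out. Both dies landed in the tray and the canister looked empty. I then swung the cradle back to its upright stop, pulled the canister out of the clip along the tipper's +y, and carried it to the mat.

- **Problem on the way:** the pull left the canister tilted roughly 10° in the jaws. It settled upright on first release, but about 18 mm off the mat's centre, right at the edge. I re-gripped it, lifted it about 8 mm, moved it to the centre and set it down again.
- **Canister:** in the final pictures its rim is within a pixel or so of where it should be for an upright, centred canister.
- **Dies, cradle and bystanders:** both dies are in the tray, the crank is at its upright position, and the mat's neighbours look unmoved by eye. I did not re-measure the bystanders or look again at the grease tube.
- **Forces:** the highest reading I saw was about 26 N, while pressing the canister onto the mat. I only have readings from the end of each move, so I can't rule out higher values in between.
- **Pictures:** I viewed 15, five over the budget.

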